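Find and mark the balance point of a tube rocker bar

ROBOT

A 6-joint arm with a two-finger parallel gripper is mounted at the origin on the work surface. World frame = base frame: x ahead of the robot, y to its left, z up, the work surface at z = 0. Lengths are in mm, angles in rad, forces in N, time in s.
With the tool pointing down it reaches from about 400 to 925 mm from the base axis. Payload 12.5 kg.
Tool frame: the origin (TCP) lies at the very end of the fingers, on their centre line; the grasp point (between the pads) lies env.grip_point_offset behind it (env.grip_point_offset is the distance from the TCP to the grasp point, in mm); y points along the fingers, z is the direction in which the jaws open and shut, and the axes are right-handed (so a half turn about y gives the same grasp; the last joint's range is limited). The gripper opens to 95 mm and grips with 3 to 60 N. Pads are 20 mm wide; open, the fingers measure 119 mm over their backs; the gripper's body (75 mm by 180 mm) begins 59 mm behind the grasp point.
Start: joints at [1.118, 0.491, 1.559, -0, 1.092, -0.106], TCP at [212.415, 587.815, 214.661] pointing down, gripper open.
Joint ranges: [-3.1, 3.1], [-0.84, 2.19], [0.05, 2.79], [-1.13, 4.28], [0.06, 2.93], [-2.69, 2.69]. Speed limits (rad/s): [2.22, 2.22, 2.79, 3.14, 3.14, 3.14].

INTERFACE

Orientations are given as [roll, pitch, yaw] about the fixed x, y, z axes, in that order (R = Rz(yaw) Ry(pitch) Rx(roll)).
In Python, from cell import readout, read_camera, env, nets gives the robot as it stands.
- The arm moves only by the tool apply_moves, never from a script. Its argument "increments" is a list of rows, each a list of 3 entries, a list of its own where there are three numbers: the shift along the tool's x, y, z in cm, then the turn, a rotation vector about the tool's x, y, z in degrees, then the finger opening in cm, from 0 to 9.51. A call has exactly 5 rows; each row shifts and turns the pose as measured when the row begins, along the tool's axes as they then stand; what a row does not reach is not made up. A row lasts 1/8 s, in which the tool goes at most 62.5 mm and 10.7 degrees, less where a joint would pass 70% of its speed; a pose out of reach is approached as far as the arm can. A call with a gripper value outside its range is refused whole. The fingers move at their own pace and stop on an object; the grip force is fixed at half the most. Time passes only in rows, so rows that do not move let the fingers close, or fill a call up. It gives the time, the measured TCP pose, the force and the opening at its end, in the units of the state.
- readout.state(): the state, without advancing time (a new reading comes with each control period).
- read_camera(name): name is "scene" or "top"; returns a dict with "img" (384x512x3 uint8, red, green, blue), "vfov" (degrees; the focal length in pixels is half the picture's height over the tangent of half this angle, whatever the lens; pixels are square), "cx", "cy" (the principal point, pixels), "rvec" (rotation vector, rad) and "tvec" (3), from world to camera coordinates, as OpenCV has them. Camera axes: x right, y down, z forward; pixel columns grow to the right and rows downward; lengths in mm; the calibration is good to about 2 mm. A picture is of the moment at which its call begins. There is no depth.
- env.job_done(): hands the job in, once; it reports no verdict.
Trained networks look in a picture, given as the dict that the camera call returned (one of the last four; its "shot" number tells which), for a name from the list of things; names that differ only in an ending like _2 or _b are one class to them, and where a whole thing is asked for, a point or a joint stands for the part that bears it (a point fixed in the world has none). Each returns a list of dicts, best first, with "confidence" (0 to 1); they miss things now and then, are a little off and sometimes report something else, mostly with a low value. They report only what shows in the picture. A call takes as long as a camera call.
- nets.look_for(picture, thing): "point" ([x, y, z] in mm, in the coordinates of the camera as it stood for that picture, good to about 4 mm: the middle of the surface that is visible of it).
- nets.mark_of(picture, thing): "point" ([x, y, z] in mm, in the coordinates of the camera as it stood for that picture, good to about 4 mm: a listed point, or the origin of a listed thing).
The state is a dict: "t": time; "joints": joint angles; "qvel": joint speeds; "tau": joint torques, N m; "eef_pos": TCP position; "tcp_rot": TCP orientation; "ft_force": force on the tool from outside, world axes, zero at the start; "moment": the same for the moment, N m; "opening": opening from 0.0 (shut) to 1.0 (fully open).
Only numpy, scipy, OpenCV 4.12 (cv2) and the standard library are available. Lean on these libraries where they do the work, as an engineer would, in place of code of your own. Each camera call takes 0.05 s, during which the arm holds its last target. There are 200 camera calls.

TASK

The bar for the tube rocker needs its balance point marked: slide it gently along the blunt knife edge of the stand until, left to itself, it lies level on the edge and touches neither rest. Then press the sprung marker above the edge straight down so that its tip presses firmly, but not hard, on the bar for a moment, and let it spring back, leaving the bar balanced on the edge. Do not disturb the other things on the bench.

Things in the scene. Friction and masses are not known exactly. Their poses are not given: they have to be found in the camera images.
- stand: Fixed balancing stand on the bench: grey base plate 90 x 230 x 10 mm, its length along its y axis; origin under the plate's centre. A knife edge crosses its middle, a rest with guide posts stands 100 mm to either side, and a bridge with a marker spans the knife edge.
- knife (a point): Top centre of the steel knife edge when upright, 50 mm above the bench; axes as the stand's. The edge is blunt, a flat 10 mm long in y and 22 wide in x, on a damped spring pivot along x: the bar leans with it, about 0.016 rad per mm its balance point is off the middle; over 5 mm off, the heavy side drops on its rest. Slide the last bit in steps of 4 mm or less.
- rest_left (a point): Top centre of the grey rest on the stand's +y side, 12 mm long in y, 40 mm above the bench (10 mm below the knife edge): an unbalanced bar lies with its heavy side on a rest, tilted about 0.1 rad. Two guide posts on it, up to 78 mm above the bench, leave a gap of 20 mm in which the bar slides along the stand's y.
- rest_right (a point): The same on the stand's -y side.
- bridge (a point): Top centre of the cross-beam (80 mm in x, 18 in y) of the aluminium bridge over the knife edge, 114 mm above the bench; its underside is at 102, its columns (8 x 18 mm) at x = -36 and +36 mm.
- bar: Loose hollow square aluminium bar, 16 x 16 x 300 mm along its y, black ends, four white clips 14 mm high on top 97 to 137 mm from the middle; about 0.25 kg. Origin: middle of its underside, z up. It starts on the knife edge, y along the stand's, its middle 50 to 62 mm to the stand's +y, that side low. A hidden ballast puts its balance point anywhere within 35 mm of its middle.
- end_left (a point): Centre of the bar's +y end face (16 x 16 mm), 150 mm from its middle. Low at first: underside about 30 mm above the bench, top 46. The bar slides with 3 N or less; push or squeeze it with under 12 N and do not press it down. While something pushes on an end, friction there can hold the bar up or down: back off a few mm to see how it really lies.
- end_right (a point): Centre of the bar's -y end face, the same.
- marker_cap (a point): Top centre of the marker's round black cap, 30 mm across, 138 mm above the bench when up, straight above the knife edge. It moves straight down on a spring (1.2 N at first, 2.4 N after 8 mm); there its tip meets the level bar and it is rigid: all further force goes into the bar. 2 to 8 N on the bar makes a good mark, over 18 N dents it.
- marker: The sprung marker plunger: steel pin 8 mm thick with a pointed tip 64 mm below the top of its black cap. Origin: at the stand's origin when up; it sinks with the marker.
- pipette: Bystander: white plastic hand pipette lying on the bench, 250 x 45 x 28 mm; origin under its middle. Leave alone.
- canister: Bystander: small round steel canister, 52 mm across, 53 high; origin under its middle. Leave alone.
- slide_box: Bystander: flat clear plastic slide box, 50 x 85 x 20 mm; origin under its middle. Leave alone.
- reagent: Bystander: small amber jar, 44 mm across, 75 high; origin under its middle. Leave alone.
- carton: Bystander: white carton, 60 x 90 x 45 mm; origin under its middle. Leave alone.
- beaker: Bystander: clear plastic cup, 54 mm across, 55 high; origin under its middle. Leave alone.
- pen: Bystander: black pen, 130 mm long, 11 thick; origin under its middle. Leave alone.

How it is judged (in metres and radians):
On the way, in this order (a step that is already met when the one before it is completed fails the run):
1. the bar, touched neither by the robot nor by the marker, lies level and still on the knife edge, clear of both rests (angle between bar's own z axis and vertical below 0.05 rad and linear speed of bar below 0.01 m/s and contact force between each of the arm, the fingers and bar below 0.05 N and contact force between marker and bar below 0.1 N and z of bar in the frame of knife between -0.005 and 0.005 m and x of bar in the frame of knife between -0.006 and 0.006 m), for 0.5 s.
2. the marker's tip presses on the level bar with at least 1.5 N (angle between bar's own z axis and vertical below 0.05 rad and contact force between marker and bar above 1.5 N and contact force between the fingers and bar below 0.05 N), for 0.1 s.
At the end, for the whole second after the job is handed in: The bar lies level (within 0.05 rad) and still (under 0.01 m/s), balanced on the knife edge alone between the guide posts (its underside within 5 mm of the edge's height, within 6 mm sideways), and the marker is up again (cap at least 85 mm above the edge) (angle between bar's own z axis and vertical below 0.05 rad and linear speed of bar below 0.01 m/s and z of bar in the frame of knife between -0.005 and 0.005 m and x of bar in the frame of knife between -0.006 and 0.006 m and z of marker_cap in the frame of knife above 0.085 m); the robot touches nothing.
It fails at once if the marker presses on the bar with more than 18 N (contact force between marker and bar above 18 N).
It fails at once if the robot pushes, or the fingers squeeze, the bar with more than 12 N (contact force between any of the arm, the fingers and bar above 12 N).
It fails at once if the bar is pressed on the stand with more than 25 N (contact force between bar and stand above 25 N).
It fails at once if a bystander is moved by more than 20 mm (distance of any of pipette, canister, slide_box, reagent, carton, beaker, pen from where it was at the start of the episode above 0.02 m).
It also fails if it takes over 64 s, if anything falls off the work surface, if the arm or the gripper's body presses on something with over 40 N, if the wrist force passes 120 N, or if a joint passes its speed limit or range.

## Working session

There is one attempt and no reset: what is moved stays moved. The work goes in short steps, Python scripts to look and compute and a tool call to move; the robot and the scene stay as the last step left them, time stands still between calls to the robot, and variables do not carry over. Pictures are saved under pics/ and viewed, about 8 in all and at most 12, crops included, and the job is handed in when it is done.

Besides the shell and the picture viewer there is one more tool, called after "Request:" as name(argument=value, ...), one argument or row to a line, values as JSON. apply_moves: Moves the arm, as the interface text tells. Its arguments: {"type":"object","properties":{"increments":{"type":"array"}},"required":["increments"]}

```bash
mkdir -p pics; cat > h.py <<'E'
import numpy as np, cv2
from cell import readout, read_camera, env, nets
def cam(n,save=None):
    p=read_camera(n)
    if save: cv2.imwrite(f'pics/{save}.png',p['img'][:,:,::-1])
    return p
def w(p,c):
    R=cv2.Rodrigues(np.array(p['rvec'],float))[0]; return R.T@(np.array(c)-np.array(p['tvec']).ravel())
def mark(p,t,f='mark_of'):
    r=getattr(nets,f)(p,t)
    return [(np.round(w(p,d['point']),1).tolist(),round(d['confidence'],2)) for d in r[:2]]
def proj(p,X):
    f=192/np.tan(np.radians(p['vfov'])/2); K=np.array([[f,0,p['cx']],[0,f,p['cy']],[0,0,1]])
    return cv2.projectPoints(np.array(X,float).reshape(-1,3),np.array(p['rvec'],float),np.array(p['tvec'],float),K,None)[0].reshape(-1,2)
E
python3 - <<'E'
from h import *
print(readout.state(), env.grip_point_offset)
for n in ['scene','top']:
    p=cam(n,n+'0')
    print(n,p['vfov'],p['rvec'],p['tvec'])
    for t in ['stand','knife','rest_left','rest_right','bridge','bar','end_left','end_right','marker_cap','pipette','canister','slide_box','reagent','carton','beaker','pen']: print(t,mark(p,t))
a=np.hstack([cv2.imread('pics/scene0.png'),cv2.imread('pics/top0.png')]);cv2.imwrite('pics/both0.png',cv2.resize(a,(800,300),interpolation=cv2.INTER_AREA))
E
```

```text
{'t': 0.0, 'joints': array([ 1.11843218e+00,  4.91534125e-01,  1.55948223e+00,  3.44916086e-05,
        1.09168067e+00, -1.05638076e-01]), 'qvel': array([ 0.00051648, -0.00109856,  0.00137888, -0.00081376,  0.00151569,
       -0.00207166]), 'tau': array([-9.62730774e-04, -6.12654161e+01, -2.58176619e+01,  6.92340592e-02,
        4.83113027e-02, -7.35503886e-05]), 'eef_pos': array([212.26903343, 587.57856966, 214.06625772]), 'tcp_rot': array([-1.57189132e+00,  1.46866612e-04, -3.46742070e-01]), 'ft_force': array([0.3009316 , 0.08448252, 0.03163838]), 'moment': array([-0.0220849 ,  0.00574506,  0.01745973]), 'opening': 1.0015404740060647} 18.8
scene 51.15997456647069 [ 2.2628269   0.70310718 -0.28622315] [-460.73907067 -117.49697071 1304.9728942 ]
stand [([565.1, -84.5, -3.3], 0.87)]
knife [([569.2, -85.2, 52.5], 0.97), ([339.1, -278.6, -1.1], 0.3)]
rest_left [([586.2, 15.9, 39.7], 0.92)]
rest_right [([555.6, -178.8, 37.1], 0.69)]
bridge [([564.9, -87.9, 112.6], 0.66), ([688.9, -221.2, -1.3], 0.23)]
bar [([572.8, -24.0, 42.0], 0.6)]
end_left [([598.9, 122.5, 42.2], 0.79), ([457.4, 378.
[... 697 characters left out ...]
, -181.0, 34.4], 0.56)]
bridge [([569.7, -81.3, 113.8], 0.85)]
bar [([580.4, -24.5, 43.8], 0.84), ([555.0, -181.2, 33.8], 0.32)]
end_left [([603.3, 118.0, 36.0], 0.97), ([355.0, 252.3, -0.5], 0.57)]
end_right [([553.4, -171.0, 63.2], 0.86), ([340.3, -273.5, 0.4], 0.32)]
marker_cap [([571.0, -80.4, 141.0], 0.66), ([575.5, -23.2, 43.1], 0.22)]
pipette [([340.6, -273.0, -3.0], 0.97)]
canister [([355.6, 251.9, -1.6], 0.82), ([603.7, 118.0, 36.7], 0.23)]
slide_box [([383.2, -54.1, 1.1], 0.87)]
reagent [([689.5, -225.1, -3.3], 0.53)]
carton [([719.8, 43.4, -2.3], 0.55)]
beaker [([456.8, 378.1, -1.5], 0.82), ([381.7, -54.4, 2.6], 0.27)]
pen [([702.6, -104.7, 0.7], 0.65), ([721.8, 44.2, 0.4], 0.19)]
```

View pics/both0.png

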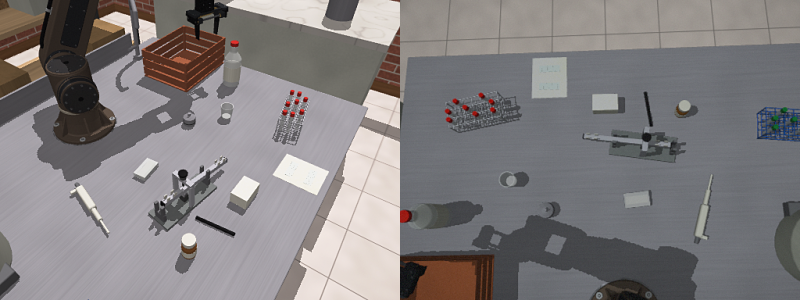

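Stand is at about (569,-83), with yaw about -0.157 rad. The networks agree with the picture: the bar sticks out toward +y, low on that side. I'll push its +y end with closed fingers.

Request:
apply_moves(
  increments=[
    [[5.2,0,-2.8],[0,0,0],0],
    [[5.2,0,-2.8],[0,0,0],0],
    [[5.2,0,-2.8],[0,0,0],0],
    [[5.2,0,-2.8],[0,0,0],0],
    [[5.2,0,-2.8],[0,0,0],0],
  ],
)

```text
t: 2.33
eef_pos: [412.8, 364.7, 214.5]
tcp_rot: [-1.569, -0.001, -0.34]
ft_force: [-0.4, 0.6, -0.0]
opening: 0.533
```

Request:
apply_moves(
  increments=[
    [[5.2,0,-2.8],[0,0,0],0],
    [[5.2,0,-2.8],[0,0,0],0],
    [[5.2,0,-2.8],[0,0,0],0],
    [[5.2,0,-2.8],[0,0,0],0],
    [[0,0,0],[0,-10.6,0],0],
  ],
)

```text
t: 2.95
eef_pos: [578.6, 180.1, 215.0]
tcp_rot: [-1.568, -0.003, -0.156]
ft_force: [-0.7, 0.1, -0.0]
opening: 0.028
```

```bash
cat >> h.py <<'E'
from scipy.spatial.transform import Rotation as Ro
KN=np.array([568.5,-83.5,50.]); YAW=-0.157
def S(): # stand frame -> world rot
    return Ro.from_euler('z',YAW).as_matrix()
def tostand(X): return S().T@(np.array(X)-[KN[0],KN[1],0])
def toolto(target): # target in stand coords x,y,z -> tool cm
    s=readout.state(); R=Ro.from_euler('xyz',s['tcp_rot']).as_matrix()
    d=R.T@(S()@np.array(target)+[KN[0],KN[1],0]-s['eef_pos'])
    print('t',round(s['t'],2),'tcp stand',np.round(tostand(s['eef_pos']),1),'rot',np.round(s['tcp_rot'],3),'F',np.round(s['ft_force'],1),'op',round(s['opening'],2),'move cm',np.round(d/10,2))
def barpose(save=None):
    for n in ['scene','top']:
        p=cam(n,save and n+save)
        for t in ['end_left','end_right','bar','knife','marker_cap']: 
            m=mark(p,t); print(n,t,[(np.round(tostand(a),1).tolist(),c) for a,c in m])
E
python3 -c "
from h import *
toolto([0,235,32]);barpose()"
```

```text
t 2.95 tcp stand [-31.2 261.9 215. ] rot [-1.568 -0.003 -0.156] F [-0.7  0.1 -0. ] op 0.03 move cm [ 3.06 18.3  -2.74]
scene end_left [([-5.8, 204.9, 41.7], 0.67)]
scene end_right [([-2.2, -91.8, 71.0], 0.8)]
scene bar [([-4.7, 57.1, 41.3], 0.59)]
scene knife [([0.5, -0.6, 51.5], 0.72)]
scene marker_cap [([2.2, -0.8, 138.7], 0.48), ([137.6, -3.8, -1.2], 0.28)]
top end_left [([3.7, 205.9, 35.8], 0.69), ([1.5, 3.3, 112.0], 0.43)]
top end_right [([-0.9, -87.8, 64.7], 0.89), ([1.2, -2.4, 50.6], 0.38)]
top bar [([-3.3, 59.6, 45.4], 0.86)]
top knife [([2.0, -0.1, 48.4], 0.88)]
top marker_cap [([0.2, 8.2, 137.7], 0.46), ([1.4, -0.6, 113.2], 0.29)]
```

Request:
apply_moves(
  increments=[
    [[3.1,2.0,-1.4],[0,0,0],0],
    [[0,5.0,-1.3],[0,0,0],0],
    [[0,5.0,0],[0,0,0],0],
    [[0,5.0,0],[0,0,0],0],
    [[0,1.3,0],[0,0,0],0],
  ],
)

```text
t: 4.18
eef_pos: [605.9, 152.7, 30.0]
tcp_rot: [-1.566, -0.008, -0.156]
ft_force: [-0.7, 1.1, -0.3]
opening: 0.005
```

```bash
python3 -c "
from h import *
toolto([0,222,32])"
```

```text
t 4.17 tcp stand [  0.  239.1  30. ] rot [-1.566 -0.008 -0.156] F [-0.7  1.1 -0.3] op 0.01 move cm [-0.   -0.21 -1.71]
```

Request:
apply_moves(
  increments=[
    [[0,0,-0.8],[0,0,0],0],
    [[0,0,-0.6],[0,0,0],0],
    [[0,0,-0.4],[0,0,0],0],
    [[0,0,-0.4],[0,0,0],0],
    [[0,0,-0.4],[0,0,0],0],
  ],
)

```text
t: 4.8
eef_pos: [604.0, 125.8, 35.2]
tcp_rot: [-1.564, -0.015, -0.156]
ft_force: [0.6, 1.5, -1.0]
opening: 0.008
```

Request:
apply_moves(
  increments=[
    [[0,0,-0.4],[0,0,0],0],
    [[0,0,-0.4],[0,0,0],0],
    [[0,0,-0.4],[0,0,0],0],
    [[0,0,-0.4],[0,0,0],0],
    [[0,0,-0.4],[0,0,0],0],
  ],
)

```text
t: 5.42
eef_pos: [601.3, 105.4, 35.8]
tcp_rot: [-1.563, -0.017, -0.156]
ft_force: [0.3, 2.9, 2.9]
opening: 0.001
```

```bash
python3 -c "
from h import *
toolto([0,222,32]);barpose('1')
import cv2
a=cv2.imread('pics/scene1.png')[190:310,170:330];b=cv2.imread('pics/top1.png')[120:220,220:400]
cv2.imwrite('pics/c1.png',np.hstack([cv2.resize(a,(400,300),interpolation=2),cv2.resize(b,(400,300),interpolation=2)]))"
```

```text
t 5.42 tcp stand [  2.9 191.8  35.8] rot [-1.563 -0.017 -0.156] F [0.3 2.9 2.9] op 0.0 move cm [-0.29  0.4   3.02]
scene end_left [([-1.8, 183.9, 39.4], 0.8)]
scene end_right [([-1.6, -114.6, 73.1], 0.79)]
scene bar [([129.3, 151.4, 4.1], 0.52)]
scene knife [([1.3, -3.1, 51.0], 0.64)]
scene marker_cap [([-0.7, -1.5, 138.6], 0.64)]
top end_left []
top end_right [([-0.3, -119.3, 68.1], 0.61)]
top bar [([-0.8, 34.3, 47.4], 0.77)]
top knife [([-0.7, -3.4, 49.7], 0.87), ([-197.9, -225.8, 2.5], 0.68)]
top marker_cap [([0.9, 6.7, 135.5], 0.5)]
```

View pics/c1.png

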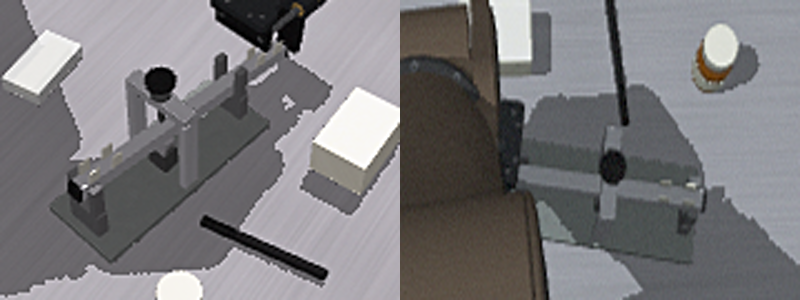

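Left side is still low (ends at about z 39 and 72) and the middle is at about +33. I'll step on, backing off each time to read the true tilt.

```bash
cat >> h.py <<'E'
def tilt(k=3,save=None):
    toolto([0,0,32])
    for n in ['scene','top']:
        D={}
        for i in range(k):
            p=cam(n,save and i==k-1 and n+save)
            for t in ['end_left','end_right']:
                for d in getattr(nets,'mark_of')(p,t)[:1]:
                    X=tostand(w(p,d['point']))
                    if abs(X[0])<25 and d['confidence']>.3: D.setdefault(t,[]).append(X)
        for t in D: print(n,t,len(D[t]),np.round(np.mean(D[t],0),1),'z',np.round(np.array(D[t])[:,2],0))
E
```

Request:
apply_moves(
  increments=[
    [[-0.2,0,-0.4],[0,0,0],0],
    [[0,0,-0.4],[0,0,0],0],
    [[0,0,0.2],[0,0,0],0],
    [[0,0,0.3],[0,0,0],0],
    [[0,0,0],[0,0,0],0],
  ],
)

```text
t: 6.65
eef_pos: [598.7, 102.9, 35.7]
tcp_rot: [-1.563, -0.017, -0.156]
ft_force: [0.0, 0.3, -0.0]
opening: 0.001
```

```bash
python3 -c "
from h import *
tilt()"
```

```text
t 6.65 tcp stand [  0.7 188.8  35.7] rot [-1.563 -0.017 -0.156] F [ 0.   0.3 -0. ] op 0.0 move cm [ -0.09   0.22 -18.88]
scene end_left 3 [ -3.9 173.9  43. ] z [43. 44. 42.]
scene end_right 3 [  -0.  -125.9   71.4] z [70. 71. 73.]
top end_right 3 [   2.8 -123.6   68.9] z [70. 69. 68.]
```

Request:
apply_moves(
  increments=[
    [[0,0,-0.5],[0,0,0],0],
    [[0,0,-0.4],[0,0,0],0],
    [[0,0,-0.4],[0,0,0],0],
    [[0,0,0.3],[0,0,0],0],
    [[0,0,0.2],[0,0,0],0],
  ],
)

```text
t: 8.18
eef_pos: [597.7, 94.2, 36.1]
tcp_rot: [-1.562, -0.018, -0.157]
ft_force: [-0.0, -0.4, -0.2]
opening: 0.006
```

```bash
python3 -c "
from h import *
tilt()"
```

```text
t 8.18 tcp stand [  1.  180.1  36.1] rot [-1.562 -0.018 -0.157] F [-0.  -0.4 -0.2] op 0.01 move cm [ -0.11   0.25 -18.01]
scene end_left 3 [ -5.2 166.9  45.3] z [46. 46. 44.]
scene end_right 3 [   0.3 -132.9   72.7] z [71. 76. 71.]
top end_right 3 [   1.8 -132.9   67.8] z [68. 70. 65.]
top end_left 1 [  -1.1 -134.8   68.3] z [68.]
```

Request:
apply_moves(
  increments=[
    [[0,0,-0.5],[0,0,0],0],
    [[0,0,-0.4],[0,0,0],0],
    [[0,0,-0.3],[0,0,0],0],
    [[0,0,0.3],[0,0,0],0],
    [[0,0,0.2],[0,0,0],0],
  ],
)

```text
t: 9.7
eef_pos: [596.8, 86.7, 36.4]
tcp_rot: [-1.562, -0.019, -0.157]
ft_force: [-0.3, -0.2, -0.0]
opening: 0.007
```

```bash
python3 -c "
from h import *
tilt()"
```

```text
t 9.7 tcp stand [  1.4 172.6  36.4] rot [-1.562 -0.019 -0.157] F [-0.3 -0.2 -0. ] op 0.01 move cm [ -0.14   0.28 -17.26]
scene end_left 3 [ -4.1 156.6  44.5] z [46. 44. 44.]
scene end_right 3 [  -2.6 -141.5   72.4] z [73. 72. 73.]
top end_right 2 [  -2.2 -140.1   69.9] z [69. 71.]
```

Request:
apply_moves(
  increments=[
    [[-0.1,0,-0.6],[0,0,0],0],
    [[0,0,-0.4],[0,0,0],0],
    [[0,0,-0.3],[0,0,0],0],
    [[0,0,0.3],[0,0,0],0],
    [[0,0,0.2],[0,0,0],0],
  ],
)

```text
t: 11.22
eef_pos: [594.7, 78.4, 36.7]
tcp_rot: [-1.561, -0.02, -0.158]
ft_force: [-0.5, -0.6, -0.2]
opening: 0.007
```

```bash
python3 -c "
from h import *
tilt()"
```

```text
t 11.22 tcp stand [  0.6 164.   36.7] rot [-1.561 -0.02  -0.158] F [-0.5 -0.6 -0.2] op 0.01 move cm [ -0.06   0.31 -16.4 ]
scene end_left 3 [ -4.1 149.2  44.5] z [43. 45. 45.]
scene end_right 3 [  -1.8 -148.8   74.9] z [74. 77. 74.]
top end_right 3 [  -0.  -100.9   62.5] z [48. 70. 70.]
top end_left 1 [ 2.9 -1.1 -4.5] z [-4.]
```

Middle is at about 0 and the left is still the heavy side, so I'll go on.

Request:
apply_moves(
  increments=[
    [[0,0,-0.6],[0,0,0],0],
    [[0,0,-0.4],[0,0,0],0],
    [[0,0,-0.3],[0,0,0],0],
    [[0,0,0.3],[0,0,0],0],
    [[0,0,0.2],[0,0,0],0],
  ],
)

```text
t: 12.75
eef_pos: [593.8, 69.9, 37.2]
tcp_rot: [-1.56, -0.021, -0.158]
ft_force: [-0.5, -0.1, 0.6]
opening: 0.007
```

```bash
python3 -c "
from h import *
tilt()"
```

```text
t 12.75 tcp stand [  1.  155.4  37.2] rot [-1.56  -0.021 -0.158] F [-0.5 -0.1  0.6] op 0.01 move cm [ -0.1    0.36 -15.55]
scene end_left 3 [ -4.  139.5  47.4] z [44. 49. 49.]
scene end_right 3 [  -2.9 -156.1   73.7] z [74. 76. 71.]
top end_right 3 [  -1.5 -103.4   85.1] z [ 72.  70. 114.]
```

Request:
apply_moves(
  increments=[
    [[0,0,-0.6],[0,0,0],0],
    [[0,0,-0.4],[0,0,0],0],
    [[0,0,-0.3],[0,0,0],0],
    [[0,0,0.3],[0,0,0],0],
    [[0,0,0.2],[0,0,0],0],
  ],
)

```text
t: 14.28
eef_pos: [592.9, 61.4, 37.6]
tcp_rot: [-1.56, -0.022, -0.159]
ft_force: [0.9, -0.4, 0.2]
opening: 0.004
```

```bash
python3 -c "
from h import *
tilt()"
```

```text
t 14.28 tcp stand [  1.4 146.9  37.6] rot [-1.56  -0.022 -0.159] F [ 0.9 -0.4  0.2] op 0.0 move cm [ -0.13   0.39 -14.7 ]
scene end_right 3 [  -4.5 -166.4   62.1] z [61. 63. 62.]
scene end_left 1 [ -2.3 132.6  60.7] z [61.]
top end_right 3 [   0.5 -165.7   58.9] z [62. 59. 56.]
```

Nearly level. I'll back away and look carefully.

Request:
apply_moves(
  increments=[
    [[0,0,1.5],[0,0,0],0],
    [[0,0,2.5],[0,0,0],0],
    [[0,-4,1],[0,0,0],0],
    [[0,-5,0],[0,0,0],0],
    [[0,-5,0],[0,0,0],0],
  ],
)

```text
t: 15.8
eef_pos: [596.5, 115.0, 178.2]
tcp_rot: [-1.561, -0.015, -0.158]
ft_force: [1.2, -0.0, -0.3]
opening: 0.007
```

```bash
python3 -c "
from h import *
tilt(6,'2')
import cv2
a=cv2.imread('pics/scene2.png')[190:310,170:330]
cv2.imwrite('pics/c2.png',cv2.resize(a,(800,600),interpolation=2))
p=cam('scene')
print(proj(p,[S()@np.array([8,y,z])+[KN[0],KN[1],0] for y in(133,-166) for z in (50,66)]))"
```

```text
t 15.8 tcp stand [ -3.4 200.5 178.2] rot [-1.561 -0.015 -0.158] F [ 1.2 -0.  -0.3] op 0.01 move cm [  0.13  14.43 -20.19]
scene end_left 6 [ -2.8 131.6  58.1] z [59. 60. 58. 58. 55. 59.]
scene end_right 6 [  -3.1 -167.1   61.9] z [61. 64. 62. 62. 63. 59.]
top end_right 6 [  0.2 -94.5  44.8] z [57. 59. 59. 60. 39. -6.]
top end_left 5 [  3.7 130.1  55.5] z [57. 54. 57. 55. 55.]
[[272.74975477 216.90029752]
 [273.02084947 212.78980331]
 [185.4429325  288.21700285]
 [184.66048603 284.29120183]]
```

View pics/c2.png

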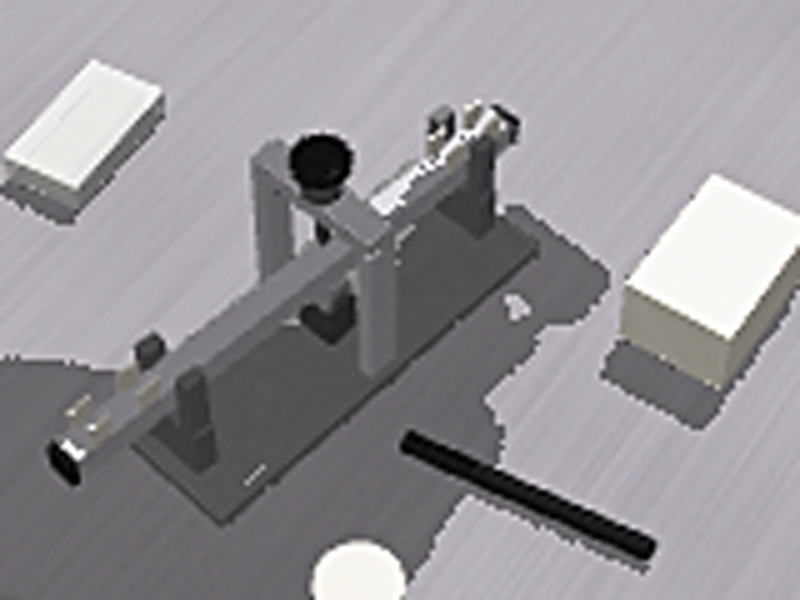

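The picture shows the bar clear of both rests; both cameras give a tilt of about 0.012 rad, i.e. about 0.8 mm off balance, which is good. Next, above the marker cap.

Request:
apply_moves(
  increments=[
    [[0.3,0,-5],[0,0,0],0],
    [[0,0,-5],[0,0,0],0],
    [[0,0,-5],[0,0,0],0],
    [[0,0,-5],[0,0,0],0],
    [[0,1,0],[0,0,0],0],
  ],
)

```text
t: 18.27
eef_pos: [568.4, -89.2, 165.3]
tcp_rot: [-1.561, -0.019, -0.157]
ft_force: [-0.1, 0.5, -0.2]
opening: 0.006
```

```bash
python3 -c "
from h import *
toolto([0,0,142]);tilt(3)"
```

```text
t 18.27 tcp stand [  0.8  -5.6 165.3] rot [-1.561 -0.019 -0.157] F [-0.1  0.5 -0.2] op 0.01 move cm [-0.13  2.33  0.54]
t 18.27 tcp stand [  0.8  -5.6 165.3] rot [-1.561 -0.019 -0.157] F [-0.1  0.5 -0.2] op 0.01 move cm [-0.33 13.33  0.43]
scene end_left 3 [ -3.8 130.9  58.3] z [59. 57. 59.]
scene end_right 3 [  -1.5 -166.8   63.2] z [63. 64. 63.]
top end_left 3 [  3.3 131.5  53.2] z [53. 53. 54.]
top end_right 3 [  -2.2 -168.5   60.4] z [60. 61. 61.]
```

Request:
apply_moves(
  increments=[
    [[-0.1,0.5,0.4],[0,0,0],0],
    [[0,0.6,0],[0,0,0],0],
    [[0,0.6,0],[0,0,0],0],
    [[0,0.3,0],[0,0,0],0],
    [[0,0,0],[0,0,0],0],
  ],
)

```text
t: 19.8
eef_pos: [568.3, -81.7, 143.0]
tcp_rot: [-1.56, -0.016, -0.153]
ft_force: [0.2, -0.1, -0.0]
opening: 0.003
```

```bash
python3 -c "
from h import *
toolto([0,0,138])"
```

```text
t 19.8 tcp stand [ -0.5   1.7 143. ] rot [-1.56  -0.016 -0.153] F [ 0.2 -0.1 -0. ] op 0.0 move cm [ 0.04  0.5  -0.18]
```

Request:
apply_moves(
  increments=[
    [[0,0.3,0],[0,0,0],0],
    [[0,0.2,0],[0,0,0],0],
    [[0,0.2,0],[0,0,0],0],
    [[0,0.2,0],[0,0,0],0],
    [[0,0.1,0],[0,0,0],0],
  ],
)

```text
t: 20.42
eef_pos: [568.5, -81.8, 132.8]
tcp_rot: [-1.56, -0.017, -0.153]
ft_force: [-0.8, -1.0, 0.6]
opening: 0.006
```

Request:
apply_moves(
  increments=[
    [[0,0.05,0],[0,0,0],0],
    [[0,0.05,0],[0,0,0],0],
    [[0,0.05,0],[0,0,0],0],
    [[0,0,0],[0,0,0],0],
    [[0,0,0],[0,0,0],0],
  ],
)

```text
t: 21.05
eef_pos: [568.5, -81.8, 131.4]
tcp_rot: [-1.56, -0.017, -0.153]
ft_force: [-1.0, 0.3, 1.0]
opening: 0.004
```

Request:
apply_moves(
  increments=[
    [[0,0.05,0],[0,0,0],0],
    [[0,0.05,0],[0,0,0],0],
    [[0,0,0],[0,0,0],0],
    [[0,0,0],[0,0,0],0],
    [[0,0,0],[0,0,0],0],
  ],
)

```text
t: 21.68
eef_pos: [568.6, -81.8, 130.4]
tcp_rot: [-1.561, -0.017, -0.153]
ft_force: [-1.4, -0.6, 1.5]
opening: 0.007
```

```bash
python3 -c "
from h import *
print(np.mean([(cam('top'),readout.state()['ft_force'])[1] for i in range(4)],0), readout.state()['eef_pos'])
p=cam('scene','s3'); 
print(mark(p,'marker_cap'))"
```

```text
[-1.47246151  0.36723556  2.07798587] [568.55384314 -81.78431234 130.41656304]
[([570.2, -87.5, 127.8], 0.59)]
```

Request:
apply_moves(
  increments=[
    [[0,0.04,0],[0,0,0],0],
    [[0,0.0,0],[0,0,0],0],
    [[0,0,0],[0,0,0],0],
    [[0,0,0],[0,0,0],0],
    [[0,0,0],[0,0,0],0],
  ],
)

```text
t: 22.6
eef_pos: [568.6, -81.8, 130.3]
tcp_rot: [-1.561, -0.017, -0.153]
ft_force: [-1.9, -0.0, 2.5]
opening: 0.002
```

```bash
cat > f.py <<'E'
from h import *
print(np.mean([(cam('top'),readout.state()['ft_force'])[1] for i in range(3)],0), readout.state()['eef_pos'])
E
python3 f.py
```

```text
[-1.17330707  0.19443933  3.59284523] [568.55133252 -81.76060772 130.26624019]
```

Request:
apply_moves(
  increments=[
    [[0,0.05,0],[0,0,0],0],
    [[0,0.03,0],[0,0,0],0],
    [[0,0.03,0],[0,0,0],0],
    [[0,0.03,0],[0,0,0],0],
    [[0,0.03,0],[0,0,0],0],
  ],
)

```text
t: 23.38
eef_pos: [568.6, -81.8, 129.9]
tcp_rot: [-1.561, -0.018, -0.153]
ft_force: [-3.5, 0.3, 7.6]
opening: 0.0
```

```bash
python3 f.py
```

```text
[-2.74271905  0.26539123  6.97167416] [568.60762957 -81.78976097 129.89880791]
```

The total is about 7 N, so about 4.7 N on the bar after the spring's share: a good mark. Releasing straight up.

Request:
apply_moves(
  increments=[
    [[0,0,0],[0,0,0],0],
    [[0,-0.2,0],[0,0,0],0],
    [[0,-0.4,0],[0,0,0],0],
    [[0,-0.5,0],[0,0,0],0],
    [[0,-1.0,0],[0,0,0],0],
  ],
)

```text
t: 24.15
eef_pos: [568.2, -81.9, 151.4]
tcp_rot: [-1.561, -0.017, -0.153]
ft_force: [-0.0, -0.1, 0.6]
opening: 0.002
```

Request:
apply_moves(
  increments=[
    [[0,-3,0],[0,0,0],0],
    [[0,-3,0],[0,0,0],0],
    [[0,-2,5],[0,0,0],0],
    [[0,0,5],[0,0,0],0],
    [[0,0,5],[0,0,0],0],
  ],
)

```text
t: 24.78
eef_pos: [590.7, 66.4, 239.6]
tcp_rot: [-1.56, -0.021, -0.159]
ft_force: [0.9, 0.3, 0.1]
opening: 0.003
```

```bash
python3 -c "
from h import *
tilt(5,'4')
p=cam('scene'); print(mark(p,'marker_cap'))
p=cam('top'); print(mark(p,'marker_cap'))
import cv2
a=cv2.imread('pics/scene4.png')[190:310,170:330]
cv2.imwrite('pics/c4.png',cv2.resize(a,(800,600),interpolation=2))"
```

```text
t 24.77 tcp stand [ -1.5 151.5 239.6] rot [-1.56  -0.021 -0.159] F [0.9 0.3 0.1] op 0.0 move cm [ -0.27  20.59 -15.37]
scene end_left 5 [ -3.  131.   58.1] z [59. 59. 58. 60. 56.]
scene end_right 5 [  -3.  -167.3   61.1] z [62. 59. 61. 62. 61.]
top end_right 5 [  -0.7 -166.4   59.3] z [60. 59. 60. 59. 59.]
top end_left 1 [-0.2 -1.8 -5.5] z [-6.]
[([569.5, -85.2, 136.0], 0.46)]
[([569.5, -82.3, 111.0], 0.74), ([571.6, -78.7, 135.1], 0.49)]
```

View pics/c4.png

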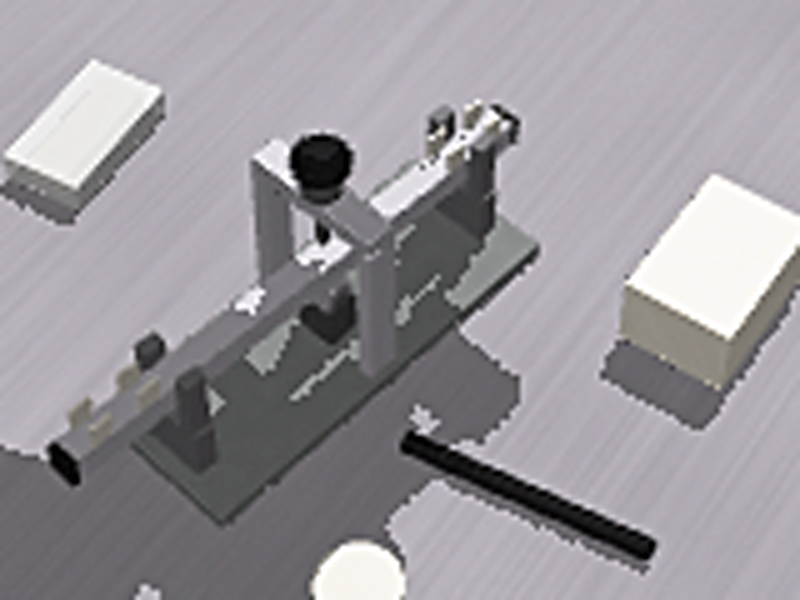

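The bar is unchanged and level, and the cap is up (crop pixel 320,160, same as before the press). The arm is clear, so I'm handing in.

```bash
python3 -c "
from h import *
print(env.job_done())"
```

```text
the job is handed in; nothing more can be done
None
```

The bar is balanced and marked, and I handed the job in at about 26 s of the 64 s allowed. No verdict was reported.

- **Balancing:** I slid the bar along the edge with closed fingers on its +y end, backing off after each step. It now lies level with its middle about 18 mm to the stand's -y side. Before the press it had lain untouched for about 3 s.
- **Marking:** I pressed the marker to about 7 N in total, which puts roughly 4.7 N on the bar after the spring's share. I then released it straight up.
- **Last checks:** The bar's tilt is about 0.01 rad, from the scene camera's end heights. The cap is back at about 136 mm by the network, against a nominal 138 mm. The arm was clear of everything when I handed in, and nearby things look unmoved in the close-up.
- **Disagreements:**
    - Just before the press the top camera suggested a tilt of about 0.024 rad and the scene camera about 0.016 rad; both are within the 0.05 limit.
    - In the last look the top camera could not see the bar's +y end. Its best guess for the cap was a false hit on the bridge at 111 mm; its second was 135 mm.

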